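# Shut the floor vent's blades with a fingertip

### The job

The floor vent on the bench has to be shut before it is put away: starting at its plain end, run a fingertip lightly along the row of blades towards the end with the round knob, laying every blade down flat towards the knob as you pass. Only touch the vent: do not lift it, shove it along the bench or press hard on it, leave the things around it where they are, and finish clear of everything.

Things in the scene. Friction and masses are not known exactly. Their poses are not given: they have to be found in the camera images.
- vent: Loose steel floor vent (1.3 to 2 kg) lying face up on the bench: plate 290 mm (its x) by 140 mm (y), face 30 mm up, opening 200 by 80 mm in its middle. Origin at the centre of its underside, z up. Round damper knob at its +x end, the other end plain. Seven thin blades stand in a row along x in the opening; blade n pivots about an axis parallel to y at x = -90 + 26(n-1) mm, z = 28 mm
- first_pivot (a point): middle of blade 1's pivot axis (vent x = -90, y = 0, z = 28 mm: 2 mm below the face). Each blade is 74 mm wide (y), 24 mm tall above its pivot, 2.5 mm thick and stays where it is left: pivot friction 0.02 N m, so a fingertip 5 mm above the pivots pushes with about 4 N
- last_pivot (a point): middle of blade 7's pivot axis (vent x = 66, y = 0, z = 28 mm); laid flat, its edge reaches x = 90 mm. A fingertip drawn towards the knob 2 to 5 mm above the face lays each blade down as it passes, its edge left about as high over the pivot as the tip was
- knob_top (a point): top of the damper knob, 20 mm across and standing 12 mm above the face (vent x = 128, y = 0, z = 42 mm)
- blade1 (a joint): blade 1 counted from the plain end: 0 upright, positive leaning towards the knob end, 1.5 (stop) practically flat; -0.35 is the stop the other way
- blade2 (a joint): blade 2 counted from the plain end: 0 upright, positive leaning towards the knob end, 1.5 (stop) practically flat; -0.35 is the stop the other way
- blade3 (a joint): blade 3 counted from the plain end: 0 upright, positive leaning towards the knob end, 1.5 (stop) practically flat; -0.35 is the stop the other way
- blade4 (a joint): blade 4 counted from the plain end: 0 upright, positive leaning towards the knob end, 1.5 (stop) practically flat; -0.35 is the stop the other way
- blade5 (a joint): blade 5 counted from the plain end: 0 upright, positive leaning towards the knob end, 1.5 (stop) practically flat; -0.35 is the stop the other way
- blade6 (a joint): blade 6 counted from the plain end: 0 upright, positive leaning towards the knob end, 1.5 (stop) practically flat; -0.35 is the stop the other way
- blade7 (a joint): blade 7 counted from the plain end: 0 upright, positive leaning towards the knob end, 1.5 (stop) practically flat; -0.35 is the stop the other way
- screwdriver: bystander: screwdriver, 190 mm long, lying beside the vent; origin under its middle
- tape_roll: bystander: roll of tape lying flat, 84 mm across, 24 mm tall, on the vent's other side; origin at the centre of its underside
- tape_measure: bystander: tape measure, 65 x 35 mm, 60 mm tall; origin at the centre of its underside
- brush: bystander: paint brush lying on the bench; origin at its underside
- screw_jar: bystander: glass jar, 64 mm across, 85 mm tall; origin at the centre of its underside
- paint_can: bystander: small paint can, 100 mm across, 120 mm tall; origin at the centre of its underside
- wood_block: bystander: wooden block, 90 x 45 mm, 35 mm tall; origin at the centre of its underside

How it is judged:
On the way, in this order (a step that is already met when the one before it is completed fails the run):
1. the first blade at the plain end is laid down, by the fingers (value of joint blade1 above 1.13 rad and contact force between the fingers and vent above 0.1 N).
2. then the middle blade (value of joint blade4 above 1.13 rad and contact force between the fingers and vent above 0.1 N).
3. then the last blade by the knob (value of joint blade7 above 1.13 rad).
At the end, for the whole second after the job is handed in: All seven blades lie down towards the knob end (joint above 1.13 rad, i.e. within about 25 degrees of flat); the vent is at rest, flat on the bench and within 30 mm of where it started, and so is every bystander within 30 mm (value of joint each of blade1, blade2, blade3, blade4, blade5, blade6, blade7 above 1.13 rad and distance of each of vent, screwdriver, tape_roll, tape_measure, brush, screw_jar, paint_can, wood_block from where it was at the start of the episode below 0.03 m and angle between vent's own z axis and vertical below 0.05 rad and linear speed of vent below 0.02 m/s); the robot touches nothing.
It fails at once if the vent is lifted or tipped (height (world z) of vent above 0.012 m or angle between vent's own z axis and vertical above 0.1 rad).
It fails at once if the vent is shoved more than 30 mm (distance of vent from where it was at the start of the episode above 0.03 m).
It fails at once if the fingers press on the vent with more than 25 N (contact force between the fingers and vent above 25 N).
It fails at once if a bystander is moved more than 30 mm (distance of any of screwdriver, tape_roll, tape_measure, brush, screw_jar, paint_can, wood_block from where it was at the start of the episode above 0.03 m).
It also fails if it takes over 34 s, if anything falls off the work surface, if the arm or the gripper's body presses on something with over 40 N, if the wrist force passes 120 N, or if a joint passes its speed limit or range.

### The arm

A 6-joint arm with a two-finger parallel gripper is mounted at the origin on the work surface. World frame = base frame: x ahead of the robot, y to its left, z up, the work surface at z = 0. Lengths are in m, angles in rad, forces in N, time in s.
With the tool pointing down it reaches from about 0.25 to 0.775 m from the base axis. Payload 4 kg.
Tool frame: the origin (TCP) lies at the centre of the arm's flange, where the gripper is bolted on; the fingertips stand 199 mm ahead of it and the grasp point (between the pads) lies 180 mm ahead of it; z points along the fingers, y is the line along which they close (so a half turn about z gives the same grasp; the last joint's range is limited). The gripper opens to 94 mm and grips with 3 to 60 N. Pads are 16 mm wide; open, the fingers measure 119 mm over their backs; the gripper's body (75 mm by 177 mm) begins 78 mm behind the grasp point.
Start: joints at [-1.388, 0.087, 1.371, -0, 1.684, -0.103], TCP at [0.155, -0.528, 0.405] pointing down, gripper open.
Joint ranges: [-3.1, 3.1], [-0.76, 2.03], [0.27, 2.55], [-1.08, 4.22], [0.17, 2.65], [-2.57, 2.57]. Speed limits (rad/s): [2.79, 2.79, 3.14, 3.14, 3.14, 3.14].

### API

Orientations are given as [roll, pitch, yaw] about the fixed x, y, z axes, in that order (R = Rz(yaw) Ry(pitch) Rx(roll)).
In Python, from bench import robot, eyes, models gives the robot as it stands.
- The arm moves only by the tool step_arm, never from a script. Its argument "commands" is a list that holds one entry, the list of rows, each a list of 7 numbers: the shift along the tool's x, y, z in mm, then the turn, a rotation vector about the tool's x, y, z in rad, then the finger opening in mm, from 0 to 94. In form: [[[tx, ty, tz, wx, wy, wz, gripper], ...]]. A call has 1 to 20 rows; each row shifts and turns the commanded pose from where the row before left it, along the tool's axes as they then stand; what a row does not reach is not made up. A row lasts 1/8 s, in which the tool goes at most 62.5 mm and 10.7 degrees, less where a joint would pass 70% of its speed; a pose out of reach is approached as far as the arm can. A call is refused whole if a number of a shift passes 62.5 or a number of a turn 0.188, either way. A call with a gripper value outside its range is refused whole. The fingers move at their own pace and stop on an object; the grip force is fixed at half the most. Time passes only in rows, so rows that do not move let the fingers close. It gives the time, the measured TCP pose, the force, the opening and the grip force at its end, in the units of the state.
- robot.get_obs(): the state, without advancing time (a new reading comes with each control period).
- eyes.snapshot(name): name is "side" or "top"; returns a dict with "color" (384x512x3 uint8, red, green, blue), "camera_matrix" (3x3 intrinsics, pixels), "eye" and "rotation" of the camera in the world. Camera axes: x right, y up, looking along -z (the intrinsics and any distortion apply to the point x, -y, -z); pixel columns grow to the right and rows downward; lengths in m; the calibration is good to about 2 mm. A picture is of the moment at which its call begins. There is no depth.
- robot.close_job(): hands the job in; it is judged then, once.
Trained networks look in a picture, given as the dict that the camera call returned (one of the last four; its "shot" number tells which), for a name from the list of things; names that differ only in an ending like _2 or _b are one class to them, and where a whole thing is asked for, a point or a joint stands for the part that bears it (a point fixed in the world has none). Each returns a list of dicts, best first, with "confidence" (0 to 1); they miss things now and then, are a little off and sometimes report something else, mostly with a low value. They report only what shows in the picture. A call takes as long as a camera call.
- models.masks_of(picture, query): "mask" (384x512 bool, what is visible of it) and "xy" ([column, row] in pixels, amid what is visible of it).
- models.tip_of(picture, query): "xy" ([column, row] in pixels: a listed point, or the origin of a listed thing).
The state is a dict: "time": time; "joint_positions": joint angles; "qvel": joint speeds; "joint_torque": joint torques, N m; "tool_pos": TCP position; "ee_rot": TCP orientation; "wrist_force": force on the tool from outside, world axes, zero at the start; "wrist_torque": the same for the moment, N m; "width": finger opening in m; "finger_force": force on a finger pad.
Only numpy, scipy, OpenCV 4.12 (cv2) and the standard library are available. Lean on these libraries where they do the work, as an engineer would, in place of code of your own. Each camera call takes 0.05 s, during which the arm holds its last target. There are 200 camera calls.

## Working session

There is one attempt and no reset: what is moved stays moved. The work goes in short steps, Python scripts to look and compute and a tool call to move; the robot and the scene stay as the last step left them, time stands still between calls to the robot, and variables do not carry over. Pictures are saved under pics/ and viewed, at most 10 in all, crops included, and the job is handed in when it is done.

Besides the shell and the picture viewer there is one more tool, called after ">>>" as name(argument=value, ...) on one line, values as JSON. step_arm: Moves the arm, as the interface text tells. Its arguments: {"type":"object","properties":{"commands":{"type":"array"}},"required":["commands"]}

```bash
mkdir -p pics; cat > h.py <<'E'
import numpy as np, cv2
from bench import robot, eyes, models
def ray(p,xy):
    K=np.array(p["camera_matrix"]);R=np.array(p["rotation"])
    d=np.linalg.inv(K)@[xy[0],xy[1],1]; return np.array(p["eye"]),R@(d*[1,-1,-1])
def at(p,xy,z):
    e,d=ray(p,xy); return e+d*(z-e[2])/d[2]
def save(p,n): cv2.imwrite(f"pics/{n}.png",cv2.cvtColor(p["color"],cv2.COLOR_RGB2BGR))
E
python3 - <<'E'
from h import *
np.set_printoptions(precision=4,suppress=True)
for n in("top","side"):
    p=eyes.snapshot(n); save(p,n+"1"); print(n,p["eye"],[k for k in p])
    for q,z in(("vent",0),("first_pivot",.028),("last_pivot",.028),("knob_top",.042)):
        for r in models.tip_of(p,q)[:2]: print(q,r["confidence"],r["xy"],at(p,r["xy"],z))
    for q in("screwdriver","tape_roll","tape_measure","brush","screw_jar","paint_can","wood_block"):
        for r in models.tip_of(p,q)[:1]: print(q,r["confidence"],at(p,r["xy"],0))
o=robot.get_obs();print(o)
E
```

```text
top [0.3958 0.0084 1.1815] ['color', 'camera_matrix', 'eye', 'rotation', 'shot']Traceback (most recent call last):
  File "<stdin>", line 6, in <module>
  File "h.py", line 7, in at
    e,d=ray(p,xy); return e+d*(z-e[2])/d[2]
                                       ~^^^
IndexError: invalid index to scalar variable.
```

```bash
sed -i 's/R=np.array(p\["rotation"\])/R=np.array(p["rotation"]); R=Rot.from_euler("xyz",R).as_matrix() if R.shape==(3,) else R/; 1a from scipy.spatial.transform import Rotation as Rot' h.py
python3 - <<'E'
from h import *
np.set_printoptions(precision=4,suppress=True)
for n in("top","side"):
    p=eyes.snapshot(n); save(p,n+"1"); print(n,p["eye"],p["rotation"])
    for q,z in(("vent",0),("first_pivot",.028),("last_pivot",.028),("knob_top",.042)):
        for r in models.tip_of(p,q)[:2]: print(q,r["confidence"],r["xy"],at(p,r["xy"],z))
    for q in("screwdriver","tape_roll","tape_measure","brush","screw_jar","paint_can","wood_block"):
        for r in models.tip_of(p,q)[:1]: print(q,r["confidence"],at(p,r["xy"],0))
o=robot.get_obs();print(o)
E
```

```text
top [0.3958 0.0084 1.1815] [ 0.1458 -0.0176 -1.5546]
vent 0.63 [278.8, 188.4] [ 0.5525 -0.0737  0.    ]
first_pivot 0.88 [280.0, 155.6] [ 0.6447 -0.0745  0.028 ]
last_pivot 0.7 [275.9, 209.2] [ 0.489 -0.064  0.028]
knob_top 0.86 [275.9, 230.1] [ 0.4295 -0.0637  0.042 ]
knob_top 0.43 [126.3, 140.3] [0.6776 0.3669 0.042 ]
screwdriver 0.68 [ 0.6917 -0.3218  0.    ]
tape_roll 0.87 [ 0.545  -0.1958  0.    ]
tape_measure 0.62 [0.5609 0.0476 0.    ]
brush 0.82 [0.6842 0.3855 0.    ]
screw_jar 0.76 [ 0.4289 -0.3876  0.    ]
paint_can 0.97 [0.4569 0.4431 0.    ]
wood_block 0.69 [ 0.5549 -0.432   0.    ]
side [-0.1959  0.6889  0.6896] [ 1.027   0.019  -2.3291]
vent 0.78 [264.1, 202.2] [ 0.5578 -0.0674  0.    ]
first_pivot 0.9 [245.0, 185.7] [ 0.6426 -0.0633  0.028 ]
last_pivot 0.87 [278.6, 202.5] [ 0.4944 -0.0669  0.028 ]
knob_top 0.7 [292.1, 209.2] [ 0.4273 -0.0523  0.042 ]
screwdriver 0.83 [0.5777 0.052  0.    ]
tape_roll 0.66 [ 0.5449 -0.1951  0.    ]
tape_measure 0.77 [ 0.6782 -0.3108 -0.    ]
brush 0.86 [0.6796 0.3775 0.    ]
paint_can 0.63 [0.4547 0.4381 0.    ]
wood_block 0.64 [ 0.5748 -0.4293  0.    ]
{'time': 1.3, 'joint_positions': array([-1.3881,  0.0872,  1.3707,  0.    ,  1.6836, -0.1031]), 'qvel': array([-0.0004,  0.0003,  0.0008,  0.0005,  0.0013,  0.0005]), 'joint_torque': array([  0.0001, -34.0047, -30.2594,   0.0719,   0.0237,   0.    ]), 'tool_pos': array([ 0.1551, -0.5277,  0.4047]), 'ee_rot': array([3.1415, 0.    , 0.2858]), 'wrist_force': array([0.4516, 0.3912, 0.4247]), 'wrist_torque': array([-0.0195, -0.0022, -0.0021]), 'finger_force': 0.0, 'width': 0.09395869326809234}
```

View pics/top1.png

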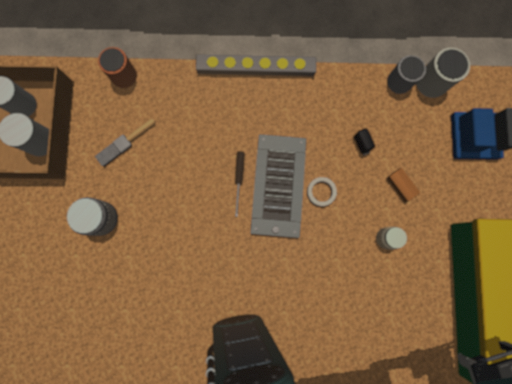

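View pics/side1.png

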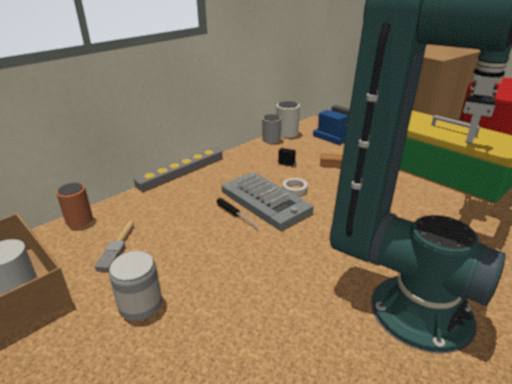

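The top view shows the vent near (278,188): knob (276,230) at the robot-side end, plain end farther away (about (282,137)), tape roll (322,192) to its right and screwdriver (239,180) to its left. The blades have to be swept towards -x. I'll refine the axis with the mask.

```bash
python3 - <<'E'
from h import *
np.set_printoptions(precision=4,suppress=True)
F=[];L=[];Kn=[]
for n in("top","side")*2:
    p=eyes.snapshot(n)
    for q,z,a in(("first_pivot",.028,F),("last_pivot",.028,L),("knob_top",.042,Kn)):
        r=models.tip_of(p,q)
        if r: a.append(at(p,r[0]["xy"],z)[:2])
    r=models.masks_of(p,"vent")
    for z in (.03,):
        m=r[0]["mask"];c=max(cv2.findContours(m.astype(np.uint8),0,1)[0],key=cv2.contourArea)[:,0]
        w=np.array([at(p,x,z)[:2] for x in c])*1000
        print(n,r[0]["confidence"],cv2.minAreaRect(w.astype(np.float32)))
    if n=="top":
        for q in("screwdriver","tape_roll"):
            c=max(cv2.findContours(models.masks_of(p,q)[0]["mask"].astype(np.uint8),0,1)[0],key=cv2.contourArea)[:,0]
            w=np.array([at(p,x,.02)[:2] for x in c]);print(q,w.min(0),w.max(0))
print(np.array(F),np.array(L),np.array(Kn))
im=cv2.imread("pics/top1.png")[120:250,220:350];cv2.imwrite("pics/c1.png",cv2.resize(im,(585,585),interpolation=cv2.INTER_CUBIC))
E
```

```text
top 0.67 ((558.175537109375, -71.70116424560547), (140.01268005371094, 288.9819641113281), 86.06726837158203)
screwdriver [0.5112 0.0291] [0.652  0.0559]
tape_roll [ 0.501  -0.2378] [ 0.5827 -0.1538]
side 0.85 ((542.5116577148438, -55.69110107421875), (166.25804138183594, 315.69879150390625), 86.03966522216797)
top 0.75 ((559.3936157226562, -72.96160888671875), (142.24459838867188, 291.8144226074219), 86.15005493164062)
screwdriver [0.4077 0.3861] [0.5122 0.5243]
tape_roll [ 0.5038 -0.2379] [ 0.5827 -0.1538]
side 0.72 ((547.2555541992188, -54.728355407714844), (172.702392578125, 321.9404296875), 86.02523803710938)
[[ 0.6516 -0.0776]
 [ 0.6388 -0.068 ]
 [ 0.6531 -0.0779]] [[ 0.4931 -0.0708]
 [ 0.4991 -0.0718]
 [ 0.4958 -0.0651]
 [ 0.4828 -0.0611]] [[ 0.4384 -0.0639]
 [ 0.6536 -0.2609]
 [ 0.4356 -0.0589]
 [ 0.421  -0.0505]]
```

View pics/c1.png

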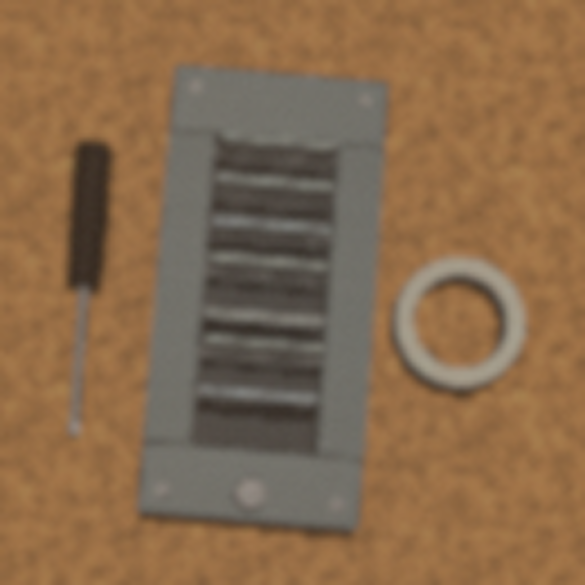

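>>> step_arm(commands=[[[0,0,-20,0,0,0.118,0],[0,0,-20,0,0,0.118,0],[0,0,-20,0,0,0.118,0],[40,-40,0,0,0,0,0],[40,-40,0,0,0,0,0],[40,-40,0,0,0,0,0],[40,-40,0,0,0,0,0],[40,-40,0,0,0,0,0],[40,-40,0,0,0,0,0],[40,-40,0,0,0,0,0],[40,-40,0,0,0,0,0],[40,-40,0,0,0,0,0],[40,-40,0,0,0,0,0],[40,-40,0,0,0,0,0],[40,-40,0,0,0,0,0],[0,0,0,0,0,0,0]]])

```text
time: 4.5
tool_pos: [0.6691, -0.0786, 0.4618]
ee_rot: [-3.14, 0.003, -0.063]
wrist_force: [-1.0, -0.4, -1.4]
width: 0.0001
finger_force: 0.0
```

>>> step_arm(commands=[[[0,0,40,0,0,0,0],[0,0,40,0,0,0,0],[0,0,40,0,0,0,0],[0,0,40,0,0,0,0],[2,1,30,0,0,0,0],[0,0,0,0,0,0,0],[0,0,0,0,0,0,0]]])

```text
time: 5.38
tool_pos: [0.6686, -0.0834, 0.2767]
ee_rot: [3.141, -0.003, -0.069]
wrist_force: [-0.6, 0.2, -0.0]
width: 0.0008
finger_force: 0.0
```

```bash
python3 - <<'E'
from h import *
p=eyes.snapshot("side");print(robot.get_obs()["tool_pos"])
im=cv2.cvtColor(p["color"],4)[120:250,190:350];cv2.imwrite("pics/s2.png",cv2.resize(im,(720,585),interpolation=cv2.INTER_CUBIC))
E
```

```text
[ 0.66882358 -0.08322892  0.27740431]
```

View pics/s2.png

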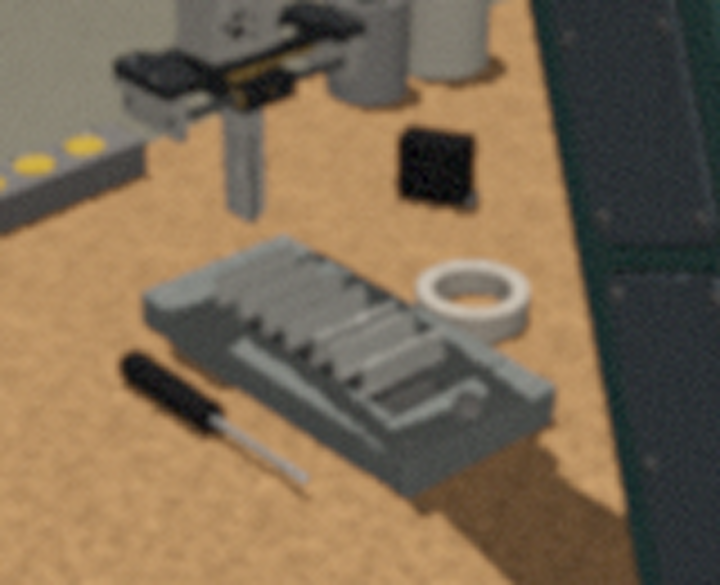

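The fingers (crop (245,215)) hang above the plain end, in line with the blade row; the blades are upright and nothing is disturbed. Descending, then averaging the noisy pose readings.

>>> step_arm(commands=[[[0,0,18,0,0,0,0],[0,0,15,0,0,0,0],[0,0,0,0,0,0,0],[0,0,0,0,0,0,0]]])

```text
time: 5.92
tool_pos: [0.6686, -0.0826, 0.2413]
ee_rot: [3.142, 0.001, -0.068]
wrist_force: [0.1, -0.9, 0.2]
width: 0.0007
finger_force: 0.0
```

```bash
python3 - <<'E'
from h import *
a=[]
for i in range(16):
    p=eyes.snapshot("top" if i<15 else "side");o=robot.get_obs();a.append(np.r_[o["tool_pos"],o["wrist_force"]])
print(np.mean(a,0).round(4),np.std(a,0).round(4),o["ee_rot"])
E
```

```text
[ 0.6687 -0.0827  0.242  -0.0945  0.0118 -0.0333] [1.000e-04 0.000e+00 3.000e-04 4.337e-01 5.255e-01 4.424e-01] [ 3.14150359e+00 -4.23938789e-06 -6.81849719e-02]
```

>>> step_arm(commands=[[[0,0,5,0,0,0,0],[0,0,3,0,0,0,0],[0,0,0,0,0,0,0],[-6,0,0,0,0,0,0],[-6,0,0,0,0,0,0],[-6,0,0,0,0,0,0],[-6,0,0,0,0,0,0],[-6,0,0,0,0,0,0],[-6,0,0,0,0,0,0],[-6,0,0,0,0,0,0],[-6,0,0,0,0,0,0]]])

```text
time: 8.1
tool_pos: [0.6204, -0.0794, 0.2339]
ee_rot: [3.141, -0.0, -0.068]
wrist_force: [2.6, -0.9, 1.0]
width: 0.0005
finger_force: 0.9
```

```bash
python3 - <<'E'
from h import *
for i in range(3):
    p=eyes.snapshot("side");o=robot.get_obs();print(o["tool_pos"].round(4),o["wrist_force"].round(2))
im=cv2.cvtColor(p["color"],4)[120:250,190:350];cv2.imwrite("pics/s3.png",cv2.resize(im,(720,585),interpolation=cv2.INTER_CUBIC))
E
```

```text
[ 0.6197 -0.0793  0.2338] [ 0.69 -0.06  1.59]
[ 0.6199 -0.0794  0.2337] [-0.21  0.41  2.03]
[ 0.62   -0.0794  0.2337] [-0.68 -0.68  3.15]
```

View pics/s3.png

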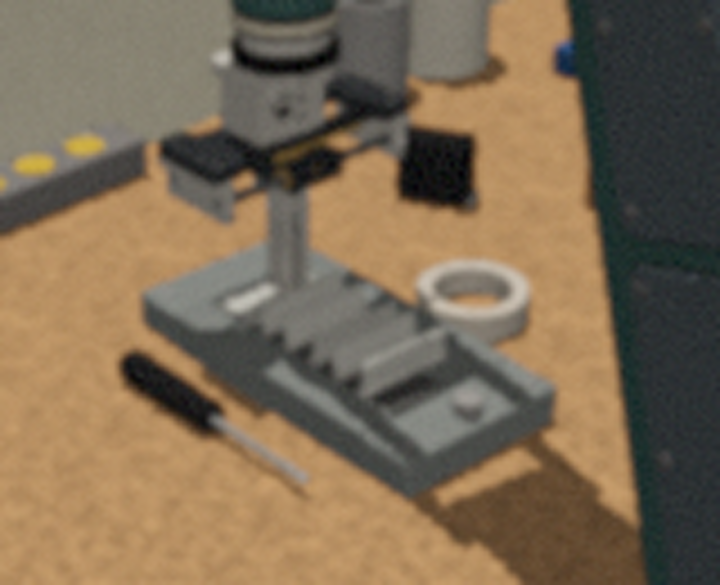

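Blade 1 lies flat (bright, crop (250,297)), the vent has not moved, and forces are small. Continuing the sweep.

>>> step_arm(commands=[[[-6,0,0,0,0,0,0],[-6,0,0,0,0,0,0],[-6,0,0,0,0,0,0],[-6,0,0,0,0,0,0],[-6,0,0,0,0,0,0],[-6,0,0,0,0,0,0],[-6,0,0,0,0,0,0],[-6,0,0,0,0,0,0],[-6,0,0,0,0,0,0],[-6,0,0,0,0,0,0],[-6,0,0,0,0,0,0],[-6,0,0,0,0,0,0],[-6,0,0,0,0,0,0],[-6,0,0,0,0,0,0],[-6,0,0,0,0,0,0],[-6,0,0,0,0,0,0],[-6,0,0,0,0,0,0],[-6,0,0,0,0,0,0]]])

```text
time: 10.5
tool_pos: [0.5124, -0.072, 0.2337]
ee_rot: [3.141, 0.001, -0.068]
wrist_force: [0.7, 0.5, 1.3]
width: 0.0007
finger_force: 0.5
```

```bash
python3 - <<'E'
from h import *
for n in("side","top"):
    p=eyes.snapshot(n);o=robot.get_obs();print(o["tool_pos"].round(4),o["wrist_force"].round(2))
    for q,z in (("knob_top",.042),("last_pivot",.028)):
        for r in models.tip_of(p,q)[:1]: print(n,q,r["confidence"],at(p,r["xy"],z))
    if n=="side":im=cv2.cvtColor(p["color"],4)[120:250,190:350];cv2.imwrite("pics/s4.png",cv2.resize(im,(720,585),interpolation=cv2.INTER_CUBIC))
E
```

```text
[ 0.5117 -0.0719  0.2334] [-0.02  0.11  0.32]
side knob_top 0.73 [ 0.43905994 -0.07061299  0.042     ]
side last_pivot 0.93 [ 0.4849362  -0.06205293  0.028     ]
[ 0.5123 -0.072   0.2332] [-0.34  0.33  1.12]
top knob_top 0.66 [ 0.43183737 -0.06870663  0.042     ]
top last_pivot 0.92 [ 0.50271943 -0.06732469  0.028     ]
```

View pics/s4.png

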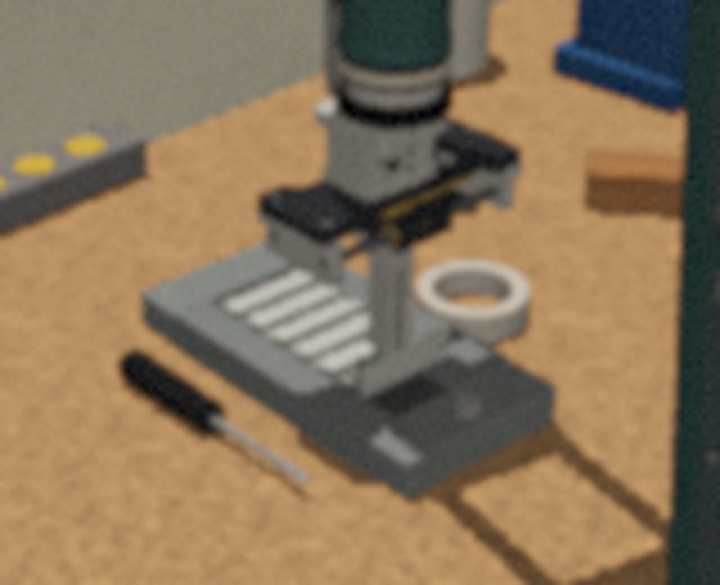

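Five or so blades are flat, only the last one (crop (410,360)) stands; the vent has not moved. About 50 mm remain, which stops the finger ~14 mm short of the knob.

>>> step_arm(commands=[[[-6,0,0,0,0,0,0],[-6,0,0,0,0,0,0],[-6,0,0,0,0,0,0],[-6,0,0,0,0,0,0],[-6,0,0,0,0,0,0],[-6,0,0,0,0,0,0],[-6,0,0,0,0,0,0],[-5,0,0,0,0,0,0],[-3,0,0,0,0,0,0],[0,0,0,0,0,0,0],[0,0,-10,0,0,0,0],[0,0,-40,0,0,0,0],[0,0,-40,0,0,0,0],[0,0,-40,0,0,0,0],[0,0,-40,0,0,0,0],[0,0,0,0,0,0,0],[0,0,0,0,0,0,0]]])

```text
time: 12.92
tool_pos: [0.4629, -0.0685, 0.4031]
ee_rot: [-3.141, 0.001, -0.068]
wrist_force: [0.2, 0.4, -0.0]
width: 0.0008
finger_force: 0.0
```

```bash
python3 - <<'E'
from h import *
p=eyes.snapshot("side");o=robot.get_obs();print(o["tool_pos"].round(4),o["wrist_force"].round(2),o["time"])
im=cv2.cvtColor(p["color"],4)[120:250,190:350];cv2.imwrite("pics/s5.png",cv2.resize(im,(720,585),interpolation=cv2.INTER_CUBIC))
E
```

```text
[ 0.4628 -0.0686  0.4022] [-1.03  0.93 -0.81] 12.975
```

View pics/s5.png

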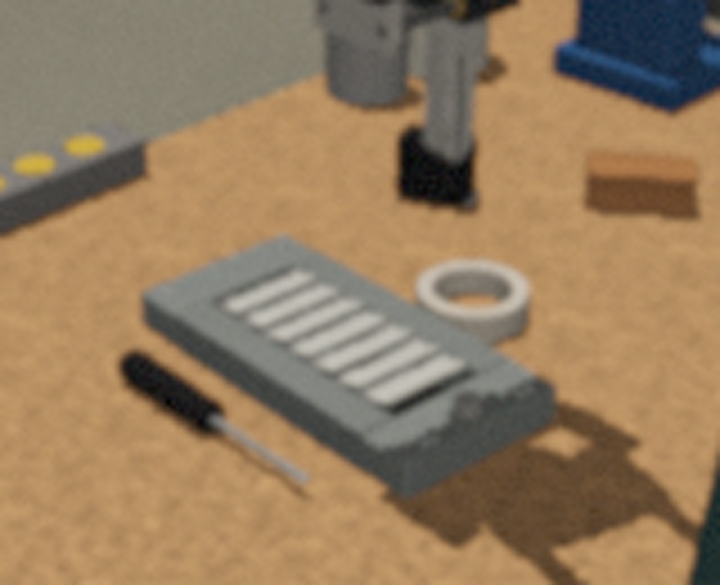

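All seven blades lie flat (crop (230,300) to (410,390)), the vent and the items around it are unmoved, and the gripper hangs well clear. Handing in.

```bash
python3 -c "
from bench import robot
print(robot.close_job())"
```

```text
the job is handed in; nothing more can be done
None
```

I laid all seven blades flat towards the knob in one light sweep; in the last side view the vent and the things beside it had not moved and the arm was clear, and I handed the job in at about 13 s (no verdict was returned).

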